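Lock the banding wheel and hold its drive roller off

ROBOT

A 6-joint arm with a two-finger parallel gripper is mounted at the origin on the work surface. World frame = base frame: x ahead of the robot, y to its left, z up, the work surface at z = 0. Lengths are in m, angles in degrees, forces in N, time in s.
With the tool pointing down it reaches from about 0.35 to 0.875 m from the base axis. Payload 4.2 kg.
Tool frame: the origin (TCP) lies where the fingers leave the gripper's body, on its centre line; the fingertips stand 70 mm ahead of it and the grasp point (between the pads) lies 51 mm ahead of it; z points along the fingers, y is the direction in which the jaws open and shut (so a half turn about z gives the same grasp; the last joint's range is limited). The gripper opens to 87 mm and grips with 3 to 60 N. Pads are 19 mm wide; open, the fingers measure 117 mm over their backs; the gripper's body (75 mm by 190 mm) begins 51 mm behind the grasp point.
Start: joints at [86.322, 22.042, 0.453, 0, -68.411, -14.817], TCP at [0.198, 0.593, 0.292] pointing down, gripper open.
Joint ranges: [-179.83, 179.83], [-69.29, 118.12], [-61.27, 80.66], [-181.25, 117.63], [-171.15, -9.14], [-177.46, 177.46]. Speed limits (degrees/s): [159.86, 159.86, 180, 180, 180, 180].

INTERFACE

Orientations are given as a 3x3 rotation matrix whose columns are the frame's x, y, z axes.
In Python, from station import sense, capture, camera_model, finish_job gives the robot as it stands.
- The arm moves only by the shell command python3 -m inch 'ROWS'. ROWS is JSON, a list of rows, each an object with "hand": the closure, from 0 (fully open) to 1 (shut); "slide": the shift along the world's x, y, z in cm, a list of three; "yaw": the turn about the world's z in rad. A call has 1 to 10 rows; each row is the pose to reach, as a shift and turn from the pose commanded when the call began; what a row does not reach only later rows make up. A row lasts 1/8 s, in which the tool goes at most 62.5 mm and 10.7 degrees, less where a joint would pass 70% of its speed; a pose out of reach is approached as far as the arm can. A call with a gripper value outside its range is refused whole. The fingers move at their own pace and stop on an object; the grip force is fixed at half the most. Time passes only in rows, so rows that repeat a pose let the fingers close. It gives the time, the measured TCP pose, the force and the opening at its end, in the units of the state.
- sense(): the state, without advancing time (a new reading comes with each control period).
- capture(name): name is "scene" or "top" or "wrist"; returns the picture (384x512x3 uint8, blue, green, red); there is no depth.
- camera_model(name): a dict with "mtx" (3x3 intrinsics, pixels), "xyz" and "orientation" of the camera in the world; the wrist camera has in their place "tool_from_camera" (4x4, takes a point from camera to tool coordinates, whose origin is the TCP and whose axes are the flange's). Camera axes: x right, y up, looking along -z (the intrinsics and any distortion apply to the point x, -y, -z); pixel columns grow to the right and rows downward; lengths in m; the calibration is good to about 2 mm. A picture is of the moment at which its call begins: read the wrist's pose just before it. camera_model takes no time and is no camera call.
- finish_job(): hands the job in, once; it reports no verdict.
The state is a dict: "time_s": time; "joints": joint angles; "joint_velocities": joint speeds; "effort": joint torques, N m; "tcp_pos": TCP position; "ee_rot": TCP orientation; "wrist_force": force on the tool from outside, world axes, zero at the start; "moment": the same for the moment, N m; "gripper_width": opening from 0.0 (shut) to 1.0 (fully open).
Only numpy, scipy, OpenCV 4.12 (cv2) and the standard library are available. Lean on these libraries where they do the work, as an engineer would, in place of code of your own. Each camera call takes 0.05 s, during which the arm holds its last target. There are 200 camera calls.

TASK

A finished clay cup stands on the banding wheel and is about to be taken off. Lock the wheel by pressing the brake pedal all the way down to its stop (it stays down), then swing the sprung idler arm by its upright handle, away from the wheel, right round to its stop and keep holding it there: the program finishes while the gripper is still holding the arm against its spring. Leave the cup on the wheel and the other cups and the brush where they are.

Things in the scene. Friction and masses are not known exactly. Their poses are not given: they have to be found in the camera images.
- idler_handle (a point): centre of the idler arm's handle: an upright black round pin, 16 mm diameter, 130 mm above the table; its top is 22 mm above this point. It stands on the arm, a level steel bar 18 mm wide whose top is 48 mm below this point, and moves with it on a level circle of 130 mm radius about the pivot. A rubber roller on the arm's side bracket touches the wheel at rest
- idler_pivot (a point): fixed vertical pivot of the idler arm on the housing, 82 mm above the table; its pin and coil spring reach 102 mm above the table. x axis: level, from the handle at rest to the pivot; y: level, towards the wheel. A stop post 12 mm thick, 86 mm above the table, stands 90 mm from the pivot, where the bar meets it at the end of its swing
- machine: the banding wheel machine, fixed: grey housing 200 mm along x, 340 along y, top 60 mm above the table. Origin: centre of its underside, z up. On it, at y +70, a round metal wheel of 180 mm diameter, top 100 mm above the table; the arm's pivot is at x +60, y -75
- idler (a joint): angle of the idler arm, rad: 0 at rest (roller against the wheel), growing anticlockwise seen from above as the handle swings away from the wheel, up to its hard stop at 0.60. A torsion spring always drives it back to 0: about 4 N at the handle at rest, 7.5 N at the stop
- pedal_pad (a point): the place to press on the brake pedal: on the rubber top of the tread, on its centre line, 95 mm from the hinge axis and 40 mm from the raised free end; about 59 mm above the table when up, 36 mm when fully down. The tread is 64 mm wide and 135 mm long, sits on a dark steel base plate 170 x 90 x 10 mm fixed to the table, and its free end goes down when pressed
- pedal_hinge (a point): middle of the fixed level hinge axis of the pedal, 28 mm above the table; the tread runs from it towards this point's -x, its y lies along the hinge axis
- pedal (a joint): angle of the brake pedal, rad: 0 up, growing as it is pressed, hard stop at 0.25 (tread level). Sprung and stiff: takes about 6 to 8 N at the pad; its own friction keeps it wherever it is left. It may start slightly down
- wheel_cup_mid (a point): centre, half-way up, of the terracotta clay cup standing loose on the wheel: 85 mm high, 76 mm greatest diameter; its rim is about 185 mm above the table. Leave it
- cup_a_mid (a point): centre, half-way up, of an identical loose clay cup on the table, on the robot's side of the machine. Leave it
- cup_b_mid (a point): centre, half-way up, of another identical loose clay cup on the table, on the robot's side of the pedal. Leave it
- brush: loose brush, 170 mm long, lying flat on the table along its own x axis, on the robot's side of the machine. Leave it
Mind the look-alikes: they are no part of the job. What is shaped like the part that bears pedal_pad but green is not meant.

How it is judged (in metres and radians):
On the way, in this order (a step that is already met when the one before it is completed fails the run):
1. the brake pedal is pressed down to its stop (value of joint pedal above 0.22 rad), for 0.2 s.
2. the gripper holds the idler arm at its stop, with the pedal still down (value of joint idler above 0.56 rad and value of joint pedal above 0.22 rad and contact force between the fingers and idler above 2 N), for 0.5 s.
At the end, for the whole second after the job is handed in: Fingers hold the idler arm (over 2 N) within 0.04 rad of its stop at 0.60; pedal within 0.03 rad of its stop at 0.25; the cup on the wheel upright (0.2 rad) and within 20 mm of its start, the other cups and the brush within 30 mm of theirs; all this through the last second (all of step 2 and distance of wheel_cup_mid from where it was at the start of the episode below 0.02 m and angle between wheel_cup_mid's own z axis and vertical below 0.2 rad and distance of each of cup_a_mid, cup_b_mid, brush from where it was at the start of the episode below 0.03 m); the arm keeps its last pose, push and grip.
It fails at once if the cup on the wheel is shifted by over 20 mm or tipped (distance of wheel_cup_mid from where it was at the start of the episode above 0.02 m or angle between wheel_cup_mid's own z axis and vertical above 0.3 rad).
It fails at once if another cup or the brush is shifted by over 30 mm (distance of any of cup_a_mid, cup_b_mid, brush from where it was at the start of the episode above 0.03 m).
It also fails if it takes over 58 s, if anything falls off the work surface, if the arm or the gripper's body presses on something with over 40 N, if the wrist force passes 120 N, or if a joint passes its speed limit or range.

## Working session

There is one attempt and no reset: what is moved stays moved. The work goes in short steps, Python scripts to look and compute and a shell command to move; the robot and the scene stay as the last step left them, time stands still between calls to the robot, and variables do not carry over. Pictures are saved under pics/ and viewed, about 8 in all and at most 12, crops included, and the job is handed in when it is done.

```bash
mkdir -p pics
python3 - <<'E'
from station import *
import cv2,numpy as np
s=sense();print(s)
for n in("scene","top"):
    cv2.imwrite(f"pics/{n}0.png",capture(n));print(n,camera_model(n))
print(camera_model("wrist"))
E
```

```text
{'time_s': 0.0, 'joints': array([ 8.63223263e+01,  2.20902184e+01,  3.78629728e-01, -2.79974000e-02,
       -6.84124389e+01, -1.48161664e+01]), 'joint_velocities': array([ 0.10007878, -0.07652251,  0.04595709,  0.0912385 ,  0.05582485,
        0.02855281]), 'effort': array([-5.48005446e-04, -3.90668964e+01,  1.87402761e+01,  4.21992436e+00,
        1.10252472e-02, -1.90599062e-04]), 'tcp_pos': array([0.19809175, 0.59228832, 0.29115989]), 'ee_rot': array([[ 9.48300598e-01, -3.17373005e-01, -5.92283570e-04],
       [-3.17373537e-01, -9.48298211e-01, -2.13104440e-03],
       [ 1.14674516e-04,  2.20884581e-03, -9.99997554e-01]]), 'wrist_force': array([0.04787541, 0.10529742, 0.0980491 ]), 'moment': array([ 0.00769066, -0.01493109, -0.02547516]), 'gripper_width': 1.0048578171916815}
scene {'mtx': array([[369.50448434,   0.        , 260.14648908],
       [  0.        , 369.50448434, 195.07709567],
       [  0.        ,   0.        ,   1.        ]]), 'xyz': array([ 1.38612895, -0.23629439,  0.75814298]), 'orientation': array([[ 0.14380432, -0.60526813,  0.78292452],
       [ 0.98959981,  0.
[... 281 characters left out ...]
 1.77478198]), 'orientation': array([[-0.01601665,  0.99122591, -0.13120464],
       [-0.99986159, -0.01528726,  0.00656464],
       [ 0.00450129,  0.13129163,  0.99133357]])}
{'mtx': array([[265.34942641,   0.        , 254.05523919],
       [  0.        , 265.34942641, 193.04976465],
       [  0.        ,   0.        ,   1.        ]]), 'tool_from_camera': array([[ 9.63699968e-04,  9.56658137e-01,  2.91211745e-01,
         8.12516239e-02],
       [ 9.99999204e-01, -6.84730787e-04, -1.05986770e-03,
         7.06587692e-04],
       [-8.14529407e-04,  2.91212535e-01, -9.56658035e-01,
        -9.28107234e-02],
       [ 0.00000000e+00,  0.00000000e+00,  0.00000000e+00,
         1.00000000e+00]])}
```

View pics/top0.png

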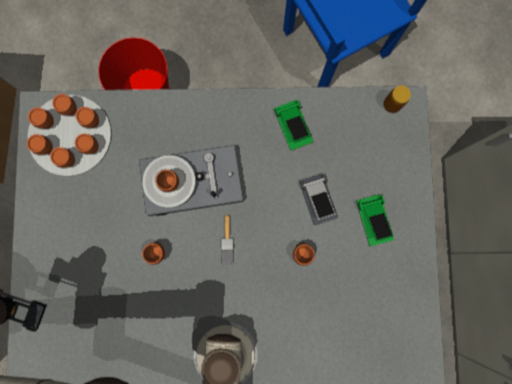

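View pics/scene0.png

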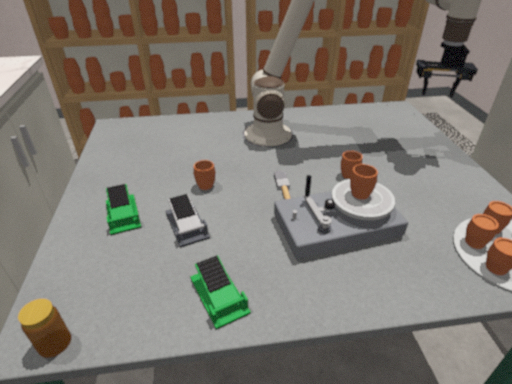

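Candidates for the pedal: grey at (319,198) in the top view, green at (294,125) and (376,220). Grey fits, since green is excluded. I'll confirm it in one enlarged crop together with the idler.

Run:
```python
import cv2,numpy as np
t=cv2.imread("pics/top0.png");s=cv2.imread("pics/scene0.png")
r=lambda im,x,y,w,h,f:cv2.resize(im[y:y+h,x:x+w],None,fx=f,fy=f,interpolation=cv2.INTER_CUBIC)
a=r(t,185,135,65,50+10,6);b=r(t,290,165,60,60,6)   # top
c=r(s,265,165,65,60,6)[:, :390];d=r(s,160,185,60,60,6)[:250]
c=c[:240+0] if 0 else c
top=np.hstack([a[:,:390],b]);bot=np.hstack([c,r(s,160,185,60,60,6)])
im=np.vstack([top,bot]);im=cv2.resize(im,None,fx=.83,fy=.83,interpolation=cv2.INTER_AREA);print(im.shape)
cv2.imwrite("pics/crop1.png",im)
```

```text
(598, 622, 3)
```

View pics/crop1.png

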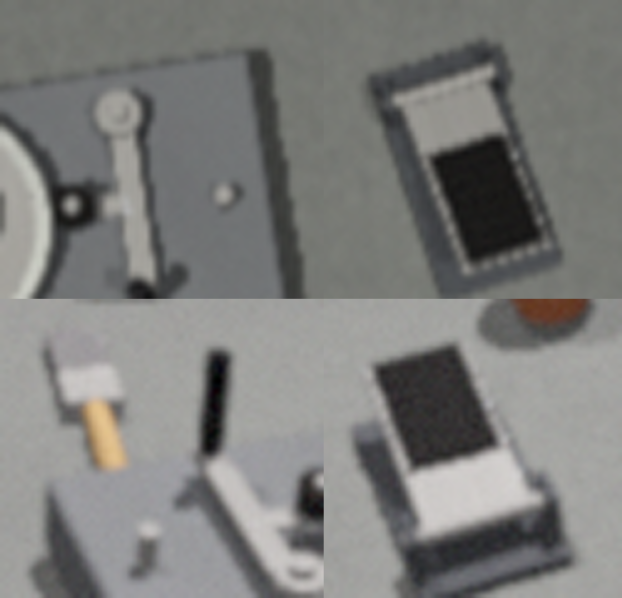

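Confirmed: the grey pedal has its hinge at the far side (+x) and its black rubber towards the robot. Pivot is at top px (208.9,157.3), post at (230.2,173.6), and the handle pin's top at scene px (308.6,175.6). Next, positions.

```bash
cat > h.py <<'E'
import numpy as np,cv2
from station import *
def ray(n,u,v,cm=None):
    c=cm or camera_model(n);d=np.linalg.inv(c["mtx"])@[u,v,1];d=c["orientation"]@(d*[1,-1,-1]);return np.array(c["xyz"]),d
def plane(n,u,v,z):
    o,d=ray(n,u,v);return o+d*(z-o[2])/d[2]
def tri(a,b):
    (o,d),(p,e)=ray(*a),ray(*b);d/=np.linalg.norm(d);e/=np.linalg.norm(e)
    t=np.linalg.lstsq(np.c_[d,-e],p-o,rcond=None)[0];A=o+d*t[0];B=p+e*t[1];return (A+B)/2,np.linalg.norm(A-B)
E
python3 - <<'E'
from h import *
np.set_printoptions(precision=4,suppress=True)
t=cv2.imread("pics/top0.png");s=cv2.imread("pics/scene0.png")
def blobs(im,x,y,w,h,th):
    m=(im[y:y+h,x:x+w].max(2)<th).astype(np.uint8);n,l,st,ce=cv2.connectedComponentsWithStats(m)
    for i in range(1,n):
        if st[i,4]>8:print(' ',st[i]+[x,y,0,0,0],ce[i]+[x,y])
for n,im,b in(("top handle",t,(200,180,30,25)),("top pad",t,(305,185,35,40)),("scene handle",s,(298,168,22,35)),("scene pad",s,(165,190,45,40))):
    print(n);blobs(im,*b,50)
print("pivot",pv:=plane("top",208.9,157.3,.102),"post",po:=plane("top",230.2,173.6,.086),np.linalg.norm((pv-po)[:2]))
print("pin top via scene z.152",plane("scene",308.6,175.2,.152),"base z.082",plane("scene",307.3,196.5,.082))
f=lambda X,Y:(290+(X-324)/4.98,165+Y/4.98)
for nm,X,Y,z in(("hl",400,100,.04),("hr",492,72,.04),("el",468,272,.066),("er",552,247,.066),("r1",433,155,.05),("r2",505,137,.05),("r3",540,247,.066),("r4",470,265,.066)):print(nm,plane("top",*f(X,Y),z))
for nm,u,v,z in(("wheelcup rim",168,180,.185),("cupa",153,254,.085),("cupb",304,254,.085),("brush",228,240,.01),("wheel",169,182,.1)):print(nm,plane("top",u,v,z))
E
```

```text
top handle
  [211 192   6   5  17] [213.3529 193.6471]
top pad
  [312 193  21  24 321] [322.1558 204.3988]
scene handle
  [306 176   4  20  55] [307.5636 185.8   ]
scene pad
  [172 197  11  12  48] [176.6875 202.1042]
  [187 203   5   9  12] [188.5 207. ]
  [178 210  16   8  33] [184.0606 213.7273]
pivot [0.669  0.0429 0.102 ] post [ 0.6143 -0.0284  0.086 ] 0.08989880721290652
pin top via scene z.152 [0.5363 0.0307 0.152 ] base z.082 [0.5465 0.0302 0.082 ]
hl [ 0.577  -0.2893  0.04  ]
hr [ 0.596  -0.3549  0.04  ]
el [ 0.4532 -0.33    0.066 ]
er [ 0.4695 -0.3885  0.066 ]
r1 [ 0.5365 -0.3102  0.05  ]
r2 [ 0.5484 -0.361   0.05  ]
r3 [ 0.4696 -0.3802  0.066 ]
r4 [ 0.458  -0.3315  0.066 ]
wheelcup rim [0.5801 0.1672 0.185 ]
cupa [0.3452 0.233  0.085 ]
cupb [ 0.3371 -0.2737  0.085 ]
brush [ 0.3903 -0.0149  0.01  ]
wheel [0.5863 0.1786 0.1   ]
```

Run:
```python
import cv2,numpy as np
t=cv2.imread("pics/top0.png");s=cv2.imread("pics/scene0.png")
a=cv2.resize(t[165:215,190:240],None,fx=8,fy=8,interpolation=cv2.INTER_CUBIC);b=cv2.resize(s[160:210,285:335],None,fx=8,fy=8,interpolation=cv2.INTER_CUBIC)
cv2.imwrite("pics/crop2.png",np.hstack([a,b]))
```

```text
(no output)
```

View pics/crop2.png

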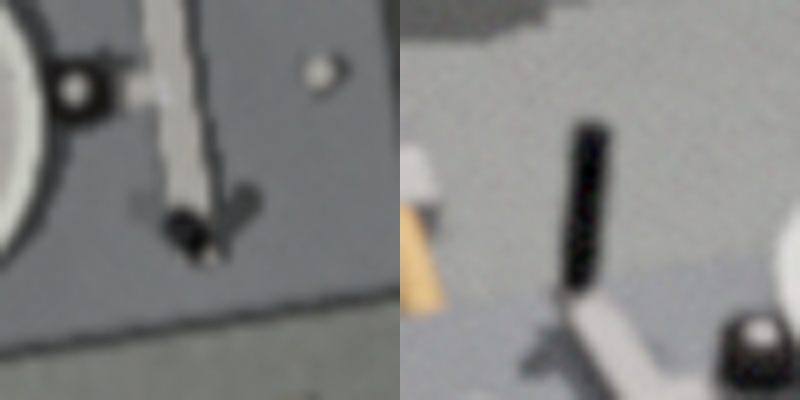

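Checks agree: pivot to post is 90 mm, handle (0.540, 0.030) is 129 mm from the pivot, and the tread is 131 mm long in plan. The pad is at about (0.4975, -0.348). I'll move the closed gripper over to the pedal, clear of the cups.

```bash
python3 -m inch '[{"hand":1,"slide":[25,-50,2],"yaw":0},{"hand":1,"slide":[25,-50,2],"yaw":0},{"hand":1,"slide":[25,-50,2],"yaw":0},{"hand":1,"slide":[25,-50,2],"yaw":0},{"hand":1,"slide":[25,-50,2],"yaw":0},{"hand":1,"slide":[25,-50,2],"yaw":0},{"hand":1,"slide":[25,-50,2],"yaw":0},{"hand":1,"slide":[25,-50,2],"yaw":0},{"hand":1,"slide":[25,-50,2],"yaw":0},{"hand":1,"slide":[25,-50,2],"yaw":0}]'
python3 -m inch '[{"hand":1,"slide":[5,-44,-6],"yaw":0},{"hand":1,"slide":[5,-44,-6],"yaw":0},{"hand":1,"slide":[5,-44,-6],"yaw":0},{"hand":1,"slide":[5,-44,-6],"yaw":0},{"hand":1,"slide":[5,-44,-6],"yaw":0},{"hand":1,"slide":[5,-44,-6],"yaw":0},{"hand":1,"slide":[5,-44,-6],"yaw":0},{"hand":1,"slide":[5,-44,-6],"yaw":0},{"hand":1,"slide":[5,-44,-6],"yaw":0},{"hand":1,"slide":[5,-44,-6],"yaw":0}]'
```

```text
time_s: 1.35
tcp_pos: [0.449, 0.0894, 0.3119]
ee_rot: [[0.946, -0.324, -0.001], [-0.324, -0.946, -0.001], [-0.001, 0.001, -1.0]]
wrist_force: [-0.2, 0.5, -0.4]
gripper_width: 0.021
time_s: 2.6
tcp_pos: [0.4985, -0.3457, 0.2526]
ee_rot: [[0.949, -0.315, 0.0], [-0.315, -0.949, 0.0], [0.0, -0.0, -1.0]]
wrist_force: [-0.1, 0.6, -0.8]
gripper_width: 0.002
```

Run:
```python
from h import *
s=sense();im=capture("wrist")
c=camera_model("wrist");R=np.array(s["ee_rot"]);T=np.array(c["tool_from_camera"])
def px(P):
    q=R.T@(np.array(P)-s["tcp_pos"]);q=T[:3,:3].T@(q-T[:3,3]);q=q*[1,-1,-1];w=c["mtx"]@q;return w[:2]/w[2]
for n,P in(("pad",(.4975,-.348,.059)),("below tip",(s["tcp_pos"][0],s["tcp_pos"][1],.059))):
    u=px(P);print(n,u);cv2.drawMarker(im,tuple(map(int,u)),(0,0,255) if n=="pad" else (255,0,0),0,14,1)
cv2.imwrite("pics/w1.png",im)
```

```text
pad [255.42817669 188.21617805]
below tip [253.18807379 188.01310884]
```

View pics/w1.png

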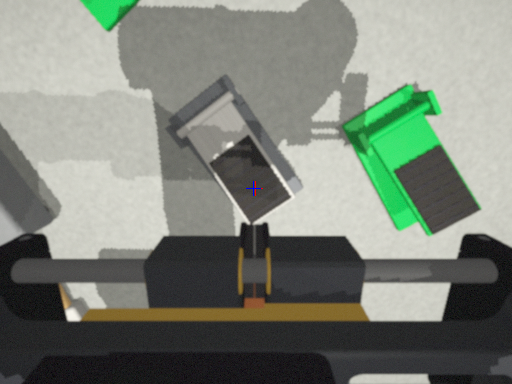

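The wrist view shows the grey pedal with the marker at (254,188) on the rubber, on the centre line and slightly towards the free end. I'll descend, then press.

```bash
python3 -m inch '[{"hand":1,"slide":[0,0,-5],"yaw":0},{"hand":1,"slide":[0,0,-10],"yaw":0},{"hand":1,"slide":[0,0,-11.8],"yaw":0},{"hand":1,"slide":[0,0,-12.4],"yaw":0},{"hand":1,"slide":[0,0,-12.8],"yaw":0},{"hand":1,"slide":[0,0,-13.2],"yaw":0},{"hand":1,"slide":[0,0,-13.2],"yaw":0}]'
```

```text
time_s: 3.52
tcp_pos: [0.4986, -0.3474, 0.1212]
ee_rot: [[0.948, -0.317, 0.002], [-0.317, -0.948, -0.001], [0.002, 0.0, -1.0]]
wrist_force: [-2.4, 1.3, 4.4]
gripper_width: 0.008
```

```bash
python3 -m inch '[{"hand":1,"slide":[0,0,-0.4],"yaw":0},{"hand":1,"slide":[0,0,-0.8],"yaw":0},{"hand":1,"slide":[0,0,-1.2],"yaw":0},{"hand":1,"slide":[0,0,-1.4],"yaw":0},{"hand":1,"slide":[0,0,-1.6],"yaw":0},{"hand":1,"slide":[0,0,-1.7],"yaw":0},{"hand":1,"slide":[0,0,-1.7],"yaw":0}]'
```

```text
time_s: 4.4
tcp_pos: [0.4975, -0.3479, 0.1048]
ee_rot: [[0.948, -0.317, -0.001], [-0.317, -0.948, -0.001], [-0.001, 0.001, -1.0]]
wrist_force: [-6.0, 0.5, 9.2]
gripper_width: 0.007
```

```bash
python3 -m inch '[{"hand":1,"slide":[0,0,-0.2],"yaw":0},{"hand":1,"slide":[0,0,-0.3],"yaw":0},{"hand":1,"slide":[0,0,-0.3],"yaw":0},{"hand":1,"slide":[0,0,-0.3],"yaw":0}]'
```

```text
time_s: 4.9
tcp_pos: [0.4974, -0.348, 0.1032]
ee_rot: [[0.949, -0.317, -0.001], [-0.317, -0.949, -0.001], [-0.0, 0.001, -1.0]]
wrist_force: [-8.7, 0.9, 15.9]
gripper_width: 0.004
```

```bash
python3 -m inch '[{"hand":1,"slide":[0,0,-0.2],"yaw":0},{"hand":1,"slide":[0,0,-0.4],"yaw":0},{"hand":1,"slide":[0,0,-0.4],"yaw":0},{"hand":1,"slide":[0,0,-0.4],"yaw":0}]'
```

```text
time_s: 5.4
tcp_pos: [0.4973, -0.348, 0.1008]
ee_rot: [[0.949, -0.316, -0.001], [-0.316, -0.949, -0.002], [-0.0, 0.002, -1.0]]
wrist_force: [-10.3, 3.9, 24.4]
gripper_width: 0.009
```

Force is well above the 6 to 8 N needed and the tip is below the nominal stop height. I'll lift and check the pedal.

```bash
python3 -m inch '[{"hand":1,"slide":[0,0,1],"yaw":0},{"hand":1,"slide":[0,0,6],"yaw":0},{"hand":1,"slide":[0,0,12],"yaw":0},{"hand":1,"slide":[0,0,16],"yaw":0},{"hand":0,"slide":[0,6,16],"yaw":0.1},{"hand":0,"slide":[0,12,16],"yaw":0.25},{"hand":0,"slide":[0,18,16],"yaw":0.4},{"hand":0,"slide":[0,18,16],"yaw":0.5},{"hand":0,"slide":[0,18,16],"yaw":0.6},{"hand":0,"slide":[0,18,16],"yaw":0.7}]'
python3 - <<'E'
from h import *
im=capture("scene");cv2.imwrite("pics/s1.png",im);t=capture("top");cv2.imwrite("pics/t1.png",t)
o=cv2.imread("pics/scene0.png");ot=cv2.imread("pics/top0.png")
c=lambda i,x,y:cv2.resize(i[y:y+60,x:x+65],None,fx=5,fy=5,interpolation=cv2.INTER_CUBIC)[:300]
cv2.imwrite("pics/cmp.png",np.vstack([np.hstack([c(o,155,185),c(im,155,185)]),np.hstack([c(ot,288,165),c(t,288,165)])])[:600])
E
```

```text
time_s: 6.65
tcp_pos: [0.4989, -0.1667, 0.2563]
ee_rot: [[0.928, 0.372, 0.002], [0.372, -0.928, 0.0], [0.002, 0.0, -1.0]]
wrist_force: [0.7, 0.5, 1.1]
gripper_width: 0.602
```

View pics/cmp.png

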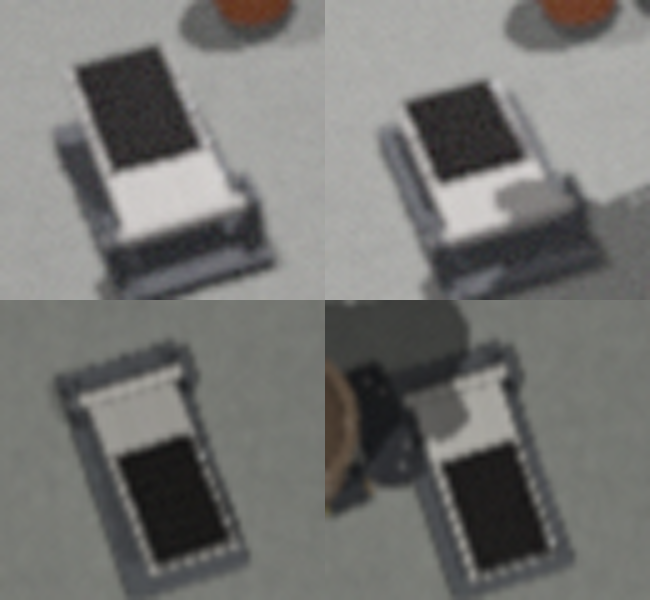

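Run:
```python
from h import *
for n,a,b in(("before",(319.4,217.4),(186.6,194.2)),("before",(333.6,213.4),(170.4,198.4)),("after",(317.8,219.4),(188,201)),("after",(332.6,214.6),(171,205)),
 ):print(n,*tri(("top",*a),("scene",*b)))
```

```text
before [ 0.46086454 -0.3302018   0.06410001] 0.0039036269495944355
before [ 0.47385727 -0.37920184  0.06316205] 0.0047543942829894655
after [ 0.45621514 -0.32892621  0.0334761 ] 0.002789497486503262
after [ 0.47195299 -0.38061982  0.03588502] 0.0033051913359724225
```

The rubber's end now sits at z ≈ 0.035, level with the stop height of 0.036, so the pedal is down. Next, above the handle with the gripper open.

```bash
python3 -m inch '[{"hand":0,"slide":[4.1,19.7,0],"yaw":0},{"hand":0,"slide":[4.1,19.7,0],"yaw":0},{"hand":0,"slide":[4.1,19.7,0],"yaw":0},{"hand":0,"slide":[4.1,19.7,0],"yaw":0},{"hand":0,"slide":[4.1,19.7,0],"yaw":0},{"hand":0,"slide":[4.1,19.7,0],"yaw":0},{"hand":0,"slide":[4.1,19.7,0],"yaw":0}]'
python3 - <<'E'
from h import *
s=sense();im=capture("wrist");print(s["tcp_pos"],s["gripper_width"])
c=camera_model("wrist");R=np.array(s["ee_rot"]);T=np.array(c["tool_from_camera"])
def px(P):
    q=R.T@(np.array(P)-s["tcp_pos"]);q=T[:3,:3].T@(q-T[:3,3]);q=q*[1,-1,-1];w=c["mtx"]@q;return w[:2]/w[2]
for P,k in(((.540,.030,.152),(0,0,255)),((s["tcp_pos"][0],s["tcp_pos"][1],.152),(255,0,0)),((.669,.043,.102),(0,255,0))):
    u=px(P);print(u);cv2.drawMarker(im,tuple(map(int,u)),k,0,14,1)
cv2.imwrite("pics/w2.png",im)
E
```

```text
time_s: 7.62
tcp_pos: [0.539, 0.0284, 0.2563]
ee_rot: [[0.931, 0.366, -0.0], [0.366, -0.931, 0.0], [0.0, -0.0, -1.0]]
wrist_force: [0.1, -0.7, 0.5]
gripper_width: 0.997
[0.53901806 0.02838429 0.25629521] 0.9972866490353423
[250.84656924 215.7583816 ]
[252.28310734 217.51423117]
[292.91599536  55.25303301]
```

View pics/w2.png

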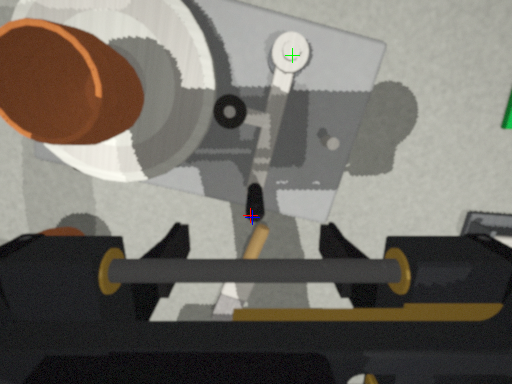

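The wrist view shows the pin from (255,188) up to its top at about (254,216), with the predicted top and grasp axis markers on it. I'll descend and grip.

```bash
python3 -m inch '[{"hand":0,"slide":[0.1,0.1,-3],"yaw":0},{"hand":0,"slide":[0.1,0.1,-6.3],"yaw":0},{"hand":0,"slide":[0.1,0.1,-6.3],"yaw":0},{"hand":1,"slide":[0.1,0.1,-6.3],"yaw":0},{"hand":1,"slide":[0.1,0.1,-6.3],"yaw":0},{"hand":1,"slide":[0.1,0.1,-6.3],"yaw":0},{"hand":1,"slide":[0.1,0.1,-6.3],"yaw":0},{"hand":1,"slide":[0.1,0.1,-6.3],"yaw":0},{"hand":1,"slide":[0.1,0.1,-6.3],"yaw":0},{"hand":1,"slide":[0.1,0.1,-6.3],"yaw":0}]'
```

```text
time_s: 8.93
tcp_pos: [0.5402, 0.0307, 0.1932]
ee_rot: [[0.93, 0.368, -0.0], [0.368, -0.93, -0.0], [-0.0, -0.0, -1.0]]
wrist_force: [-0.5, -0.7, -0.1]
gripper_width: 0.288
```

```bash
python3 -m inch '[{"hand":1,"slide":[0,0,0],"yaw":0},{"hand":1,"slide":[0,0,0],"yaw":0},{"hand":1,"slide":[0,0,0],"yaw":0},{"hand":1,"slide":[0,0,0],"yaw":0},{"hand":1,"slide":[0.1,-0.95,0],"yaw":0},{"hand":1,"slide":[0.3,-1.9,0],"yaw":0},{"hand":1,"slide":[0.6,-2.9,0],"yaw":0},{"hand":1,"slide":[0.9,-3.8,0],"yaw":0},{"hand":1,"slide":[0.9,-3.8,0],"yaw":0}]'
```

```text
time_s: 10.05
tcp_pos: [0.5488, -0.0066, 0.1932]
ee_rot: [[0.93, 0.368, -0.001], [0.368, -0.93, 0.002], [-0.0, -0.002, -1.0]]
wrist_force: [-2.6, 5.8, 1.1]
gripper_width: 0.178
```

Gripping the 16 mm pin (opening 15.5 mm), with about 6 N of spring force as expected at 0.3 rad. I'll continue to the stop.

```bash
python3 -m inch '[{"hand":1,"slide":[0.4,-0.9,0],"yaw":0},{"hand":1,"slide":[0.9,-1.7,0],"yaw":0},{"hand":1,"slide":[1.4,-2.5,0],"yaw":0},{"hand":1,"slide":[2.0,-3.3,0],"yaw":0},{"hand":1,"slide":[2.2,-3.6,0],"yaw":0},{"hand":1,"slide":[2.2,-3.6,0],"yaw":0},{"hand":1,"slide":[2.2,-3.6,0],"yaw":0}]'
```

```text
time_s: 10.92
tcp_pos: [0.5693, -0.0423, 0.1932]
ee_rot: [[0.929, 0.369, -0.005], [0.369, -0.929, 0.002], [-0.004, -0.003, -1.0]]
wrist_force: [-6.9, 6.8, 4.5]
gripper_width: 0.176
```

```bash
python3 -m inch '[{"hand":1,"slide":[0.2,-0.2,0],"yaw":0},{"hand":1,"slide":[0.3,-0.3,0],"yaw":0},{"hand":1,"slide":[0.3,-0.3,0],"yaw":0},{"hand":1,"slide":[0.3,-0.3,0],"yaw":0},{"hand":1,"slide":[0.3,-0.3,0],"yaw":0}]'
python3 - <<'E'
from h import *
a=capture("scene");t=capture("top");cv2.imwrite("pics/s2.png",a);cv2.imwrite("pics/t2.png",t)
z=lambda i,x,y,w,h,f:cv2.resize(i[y:y+h,x:x+w],None,fx=f,fy=f,interpolation=cv2.INTER_CUBIC)
cv2.imwrite("pics/fin.png",np.hstack([z(a,150,140,260,150,1.5*1.0),z(t,130,130,205,112,2)[:225,:400]]))
E
```

```text
time_s: 11.55
tcp_pos: [0.5704, -0.0435, 0.1932]
ee_rot: [[0.929, 0.369, -0.009], [0.369, -0.929, 0.004], [-0.007, -0.007, -1.0]]
wrist_force: [-12.3, 14.9, 10.3]
gripper_width: 0.174Traceback (most recent call last):
  File "<stdin>", line 4, in <module>
    return _nx.concatenate(arrs, 1, dtype=dtype, casting=casting)
           ~~~~~~~~~~~~~~~^^^^^^^^^^^^^^^^^^^^^^^^^^^^^^^^^^^^^^^
ValueError: all the input array dimensions except for the concatenation axis must match exactly, but along dimension 0, the array at index 0 has size 225 and the array at index 1 has size 224
```

View pics/s2.png

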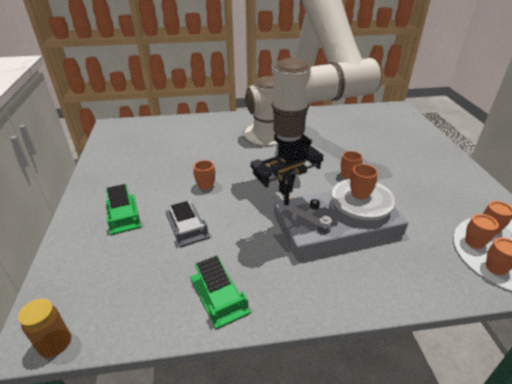

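The scene view shows the arm swung round to the stop post at about (288,210), the pedal still level at (187,215), and the wheel cup (364,180) and other cups where they were. Pushing 4 mm further moved the tool only 1.6 mm and took the force from 10 to 19 N, so the arm is on its stop. I'll hold, then hand in.

```bash
python3 -m inch '[{"hand":1,"slide":[0,0,0],"yaw":0},{"hand":1,"slide":[0,0,0],"yaw":0},{"hand":1,"slide":[0,0,0],"yaw":0},{"hand":1,"slide":[0,0,0],"yaw":0},{"hand":1,"slide":[0,0,0],"yaw":0},{"hand":1,"slide":[0,0,0],"yaw":0}]'
python3 -c "from station import *;print(finish_job())"
```

```text
time_s: 12.4
tcp_pos: [0.5704, -0.0435, 0.1932]
ee_rot: [[0.929, 0.369, -0.009], [0.369, -0.929, 0.004], [-0.007, -0.007, -1.0]]
wrist_force: [-12.2, 13.9, 10.5]
gripper_width: 0.172
the job is handed in; nothing more can be done
None
```

I pressed the grey brake pedal down to its stop, then gripped the idler handle, swung the arm round to its stop and handed in at 12.4 s while still holding it there.

- **Pedal:** after the press, two-view triangulation put the end of the rubber at about 35 mm, against 36 mm when fully down. It still looked level in the last picture. While pressing, the fingertip read about 5 mm below the expected stop height, with force rising gently to 24 N. I took that as give in the contact and confirmed the pedal from the pictures.
- **Idler:** the tool position gives about 0.62 rad against the stop at 0.60, so it agrees within measuring error. Near the end a 4 mm push moved the tool only 1.6 mm, and the sideways force rose from about 10 to 19 N, which means it is on the stop. The gripper opening read 15 mm on the 16 mm pin, and the hold was steady for the last 0.75 s.
- **Cups and brush:** in the final scene view the cups look to be where they started. The brush was hidden by the gripper in that view and I did not measure it, but nothing went near it.

One script for a combined final crop failed on an image size mismatch, so I checked the full scene picture instead.

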